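# Run a fingertip along the sample station to shut its lids

## Task

Run a fingertip lightly along the curved row of open lids on the sample station, starting at the end with the yellow dot, so that the five blue lids fold down one after another and all lie flat shut over their wells. Only touch them: take hold of nothing, do not press hard on the station, and leave the jar, bottle and beaker where they stand.

Things in the scene. Friction and masses are not known exactly. Their poses are not given: they have to be found in the camera images.
- station: white arc-shaped block, fixed, 60 mm wide and high, five wells in its top, a blue hinged lid to each. Origin on the bench under the middle (third) well, z up. The wells lie on an arc of 170 mm radius centred at x = +170 mm, y = 0 of this frame, 0.27 rad (46 mm) apart. Well 1 is at the +y end, by a yellow dot (16 mm) at -0.82 rad from well 3. Forward = along the arc away from the dot.
- start (a point): point over the centre of the yellow dot, on the arc, 70 mm above the bench (10 mm above the bare block top, level with the top of the shut lids). Run-up: 32 mm before the hinge of lid 1; nothing stands here.
- shut1 (a point): fixed point over the centre of well 1, on the arc, 70 mm above the bench: the middle of the upper face of lid 1 when it is shut. The hinge of lid 1 is 16 mm back towards the yellow dot.
- shut2 (a point): fixed point over the centre of well 2, on the arc, 70 mm above the bench: the middle of the upper face of lid 2 when it is shut. The hinge of lid 2 is 16 mm back towards the yellow dot.
- shut3 (a point): fixed point over the centre of well 3, on the arc, 70 mm above the bench: the middle of the upper face of lid 3 when it is shut. The hinge of lid 3 is 16 mm back towards the yellow dot.
- shut4 (a point): fixed point over the centre of well 4, on the arc, 70 mm above the bench: the middle of the upper face of lid 4 when it is shut. The hinge of lid 4 is 16 mm back towards the yellow dot.
- shut5 (a point): fixed point over the centre of well 5, on the arc, 70 mm above the bench: the middle of the upper face of lid 5 when it is shut. The hinge of lid 5 is 16 mm back towards the yellow dot.
- finish (a point): point on the arc over the bare block top past lid 5, 0.76 rad (129 mm) past well 3, 70 mm above the bench.
- lid1 (a joint): hinge of lid 1, rad: 0 shut flat, 1.57 upright, stop 1.75. Flat blue plate, 32 mm from hinge to free edge, 30 mm wide across the row, 3 mm thick; level hinge square to the row, 68.5 mm above the bench, on the dot's side: a forward push on its back lays it down over the well. Friction hinge: the lid stays at whatever angle it is left (0.4 N at the free edge moves it), no spring, does not fall.
- lid2 (a joint): hinge of lid 2, rad: 0 shut flat, 1.57 upright, stop 1.75. Flat blue plate, 32 mm from hinge to free edge, 30 mm wide across the row, 3 mm thick; level hinge square to the row, 68.5 mm above the bench, on the dot's side: a forward push on its back lays it down over the well. Friction hinge: the lid stays at whatever angle it is left (0.4 N at the free edge moves it), no spring, does not fall.
- lid3 (a joint): hinge of lid 3, rad: 0 shut flat, 1.57 upright, stop 1.75. Flat blue plate, 32 mm from hinge to free edge, 30 mm wide across the row, 3 mm thick; level hinge square to the row, 68.5 mm above the bench, on the dot's side: a forward push on its back lays it down over the well. Friction hinge: the lid stays at whatever angle it is left (0.4 N at the free edge moves it), no spring, does not fall.
- lid4 (a joint): hinge of lid 4, rad: 0 shut flat, 1.57 upright, stop 1.75. Flat blue plate, 32 mm from hinge to free edge, 30 mm wide across the row, 3 mm thick; level hinge square to the row, 68.5 mm above the bench, on the dot's side: a forward push on its back lays it down over the well. Friction hinge: the lid stays at whatever angle it is left (0.4 N at the free edge moves it), no spring, does not fall.
- lid5 (a joint): hinge of lid 5, rad: 0 shut flat, 1.57 upright, stop 1.75. Flat blue plate, 32 mm from hinge to free edge, 30 mm wide across the row, 3 mm thick; level hinge square to the row, 68.5 mm above the bench, on the dot's side: a forward push on its back lays it down over the well. Friction hinge: the lid stays at whatever angle it is left (0.4 N at the free edge moves it), no spring, does not fall.
- amber_jar: amber glass jar with black cap, 44 mm across, 60 mm tall; loose, stands on the bench beside the station, to be left alone. Origin at the centre of its underside.
- white_bottle: white plastic bottle with red cap, 48 mm across, 95 mm tall; loose, stands on the bench beside the station, to be left alone. Origin at the centre of its underside.
- beaker: open glass beaker, 52 mm across, 65 mm tall; loose, stands on the bench beside the station, to be left alone. Origin at the centre of its underside.

How it is judged:
On the way, in this order (a step that is already met when the one before it is completed fails the run):
1. lid 1 has been folded shut first (value of joint lid1 below 0.2 rad), for 0.1 s.
2. lid 2 has been folded shut after lid 1 (value of joint lid2 below 0.2 rad), for 0.1 s.
3. lid 3 has been folded shut after lid 2 (value of joint lid3 below 0.2 rad), for 0.1 s.
4. lid 4 has been folded shut after lid 3 (value of joint lid4 below 0.2 rad), for 0.1 s.
5. lid 5 has been folded shut after lid 4 (value of joint lid5 below 0.2 rad), for 0.1 s.
At the end, for the whole second after the job is handed in: All five lids are shut to within 0.2 rad (free edge less than about 6 mm up), and the jar, bottle and beaker stand upright within 15 mm of where they were (value of joint each of lid1, lid2, lid3, lid4, lid5 below 0.2 rad and distance of each of amber_jar, white_bottle, beaker from where it was at the start of the episode below 0.015 m and angle between each of amber_jar, white_bottle, beaker's own z axis and vertical below 0.15 rad); the robot touches nothing.
It fails at once if the amber jar is lifted, carried, pushed away (15 mm) or tipped (distance of amber_jar from where it was at the start of the episode above 0.015 m or angle between amber_jar's own z axis and vertical above 0.3 rad).
It fails at once if the white bottle is lifted, carried, pushed away (15 mm) or tipped (distance of white_bottle from where it was at the start of the episode above 0.015 m or angle between white_bottle's own z axis and vertical above 0.3 rad).
It fails at once if the beaker is lifted, carried, pushed away (15 mm) or tipped (distance of beaker from where it was at the start of the episode above 0.015 m or angle between beaker's own z axis and vertical above 0.3 rad).
It fails at once if the fingers press on the station or its lids with more than 25 N (contact force between the fingers and station above 25 N).
It also fails if it takes over 48 s, if anything falls off the work surface, if the arm or the gripper's body presses on something with over 40 N, if the wrist force passes 120 N, or if a joint passes its speed limit or range.

## Robot

A 7-joint arm with a two-finger parallel gripper is mounted at the origin on the work surface. World frame = base frame: x ahead of the robot, y to its left, z up, the work surface at z = 0. Lengths are in m, angles in rad, forces in N, time in s.
With the tool pointing down it reaches from about 0.425 to 0.875 m from the base axis. Payload 4.7 kg.
Tool frame: the origin (TCP) lies on the centre line of the jaws, within the pads' length; the fingertips stand 14 mm ahead of it and the grasp point (between the pads) lies 5 mm behind it; z points along the fingers, y is the direction in which the jaws open and shut (so a half turn about z gives the same grasp; the last joint's range is limited). The gripper opens to 87 mm and grips with 3 to 60 N. Pads are 19 mm wide; open, the fingers measure 117 mm over their backs; the gripper's body (75 mm by 190 mm) begins 51 mm behind the grasp point.
Start: joints at [-1.187, 0.321, -0.07, 1.45, 0.023, 1.371, -0.057], TCP at [0.235, 0.606, 0.237] pointing down, gripper open.
Joint ranges: [-2.86, 2.86], [-0.3, 2.09], [-1.38, 1.24], [0.06, 2.45], [-1.56, 4.7], [0.09, 2.05], [-2.69, 2.69]. Speed limits (rad/s): [2.57, 2.57, 3.14, 3.14, 3.14, 3.14, 3.14].

## Interface

Orientations are given as a rotation vector (axis times angle).
In Python, from bench import ctrl gives the robot as it stands. The module is installed in compiled form; this text tells all that it offers.
- The arm moves only by the tool step_arm, never from a script. Its argument "plan" is a list of rows, each a list of 3 entries, a list of its own where there are three numbers: the turn, a rotation vector about the tool's x, y, z in rad, then the shift along the tool's x, y, z in m, then the closure in counts, from 0 (fully open) to 255 (shut). In form: [[[rx, ry, rz], [x, y, z], hand], ...]. A call has exactly 10 rows; each row is the pose to reach, as a shift and turn from the pose commanded when the call began, along the tool's axes at that moment; what a row does not reach only later rows make up. A row lasts 1/8 s, in which the tool goes at most 62.5 mm and 10.7 degrees, less where a joint would pass 70% of its speed; a pose out of reach is approached as far as the arm can. A call with a gripper value outside its range is refused whole. The fingers move at their own pace and stop on an object; "squeeze" is the grip in N (left out, the last holds). Time passes only in rows, so rows that repeat a pose let the fingers close, or fill a call up. It gives the time, the measured TCP pose, the force and the opening at its end, in the units of the state.
- ctrl.get_state(): the state, without advancing time (a new reading comes with each control period).
- ctrl.get_image(name): name is "scene" or "top"; returns the picture (384x512x3 uint8, red, green, blue); there is no depth.
- ctrl.calibration(name): a dict with "fov_y" (degrees; the focal length in pixels is half the picture's height over the tangent of half this angle, whatever the lens; pixels are square), "cx", "cy" (the principal point, pixels), "rvec" (rotation vector, rad) and "tvec" (3), from world to camera coordinates, as OpenCV has them. Camera axes: x right, y down, z forward; pixel columns grow to the right and rows downward; lengths in m; the calibration is good to about 2 mm. A picture is of the moment at which its call begins. calibration takes no time and is no camera call.
- ctrl.close_job(): hands the job in, once; it reports no verdict.
Trained networks look in the newest picture that a camera, given by its name, has taken for a name from the list of things; names that differ only in an ending like _2 or _b are one class to them, and where a whole thing is asked for, a point or a joint stands for the part that bears it (a point fixed in the world has none). Each returns a list of dicts, best first, with "score" (0 to 1); they miss things now and then, are a little off and sometimes report something else, mostly with a low value. They report only what shows in the picture. A call takes as long as a camera call.
- ctrl.cut_out(camera, label): "pixels" (384x512 bool, what is visible of it) and "rect" ([left, top, width, height] in pixels, round what is visible of it).
The state is a dict: "time": time; "joint_positions": joint angles; "qd": joint speeds; "joint_torque": joint torques, N m; "position": TCP position; "tool_rot": TCP orientation; "ft_force": force on the tool from outside, world axes, zero at the start; "torque": the same for the moment, N m; "grip_width": opening from 0.0 (shut) to 1.0 (fully open).
Only numpy, scipy, OpenCV 4.12 (cv2) and the standard library are available. Lean on these libraries where they do the work, as an engineer would, in place of code of your own. Each camera call takes 0.05 s, during which the arm holds its last target.

## Working session

There is one attempt and no reset: what is moved stays moved. The work goes in short steps, Python scripts to look and compute and a tool call to move; the robot and the scene stay as the last step left them, time stands still between calls to the robot, and variables do not carry over. Pictures are saved under pics/ and viewed, and the job is handed in when it is done.

Besides the shell and the picture viewer there is one more tool, called after "Emit:" in YAML: its name, and indented under it one key for each argument. step_arm: Moves the arm, as the interface text tells. Its arguments: {"type":"object","properties":{"plan":{"type":"array"},"squeeze":{"type":"number"}},"required":["plan"]}

```bash
mkdir -p pics; ls; python3 - <<'E'
from bench import ctrl
import cv2,numpy as np
s=ctrl.get_state()
for k in("time","position","tool_rot","ft_force","grip_width"):print(k,s[k])
for n in("scene","top"):
    im=ctrl.get_image(n); cv2.imwrite(f"pics/{n}0.png",im[:,:,::-1]); np.save(f"pics/{n}0.npy",im)
    print(n,ctrl.calibration(n))
E
```

```text
pics
time 0.0
position [0.23474969 0.60555249 0.2354501 ]
tool_rot [-5.77433176e-01 -3.08780794e+00  3.04228345e-03]
ft_force [0.5286921  0.03221674 0.04605701]
grip_width 0.9976939439375153
scene {'fov_y': 46.53492223586399, 'cx': 251.8844105248939, 'cy': 194.73908700398366, 'rvec': array([ 1.72000575,  1.52677842, -0.81903028]), 'tvec': array([-0.09521464, -0.26878169,  1.2321135 ])}
top {'fov_y': 47.93830886505293, 'cx': 259.25479295617936, 'cy': 187.25554087797343, 'rvec': array([-2.19677835,  2.24186948, -0.09176416]), 'tvec': array([0.04099409, 0.54831825, 0.75029679])}
```

View pics/scene0.png

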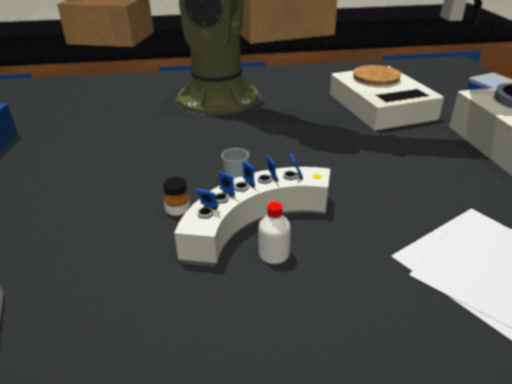

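View pics/top0.png

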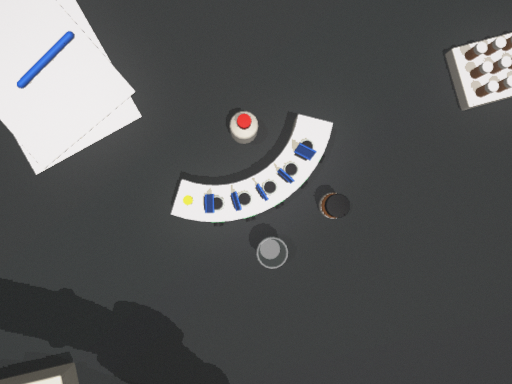

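The top view shows the dot at (188,200), the arc of lids running to (305,150), the bottle at (244,127), the beaker at (272,252) and the jar at (335,205). In the scene view the dot is at (317,177). Next I'll fit the station pose.

```bash
cat > h.py <<'E'
import numpy as np,cv2
from bench import ctrl
def cam(n):
    c=ctrl.calibration(n); f=192/np.tan(np.radians(c["fov_y"])/2)
    return np.array([[f,0,c["cx"]],[0,f,c["cy"]],[0,0,1]]),c["rvec"],c["tvec"]
def proj(n,P):
    K,r,t=cam(n); return cv2.projectPoints(np.asarray(P,float).reshape(-1,1,3),r,t,K,None)[0].reshape(-1,2)
def back(n,uv,z):
    K,r,t=cam(n);R=cv2.Rodrigues(r)[0];C=-R.T@t
    d=R.T@np.linalg.inv(K)@np.array([uv[0],uv[1],1.]);return C+d*(z-C[2])/d[2]
def arc(phi,r=.17,z=.07): # station frame, phi forward (away from dot; dot at -0.82, +y)
    phi=np.asarray(phi,float);return np.stack([.17-r*np.cos(phi),-r*np.sin(phi),np.full_like(phi,z)],-1)
def toW(p,pose):
    x,y,a=pose;c,s=np.cos(a),np.sin(a);q=np.array(p,float);o=q.copy()
    o[...,0]=x+c*q[...,0]-s*q[...,1];o[...,1]=y+s*q[...,0]+c*q[...,1];return o
E
python3 - <<'E'
from h import *
for n in("scene","top"):
    im=np.load(f"pics/{n}0.npy").astype(int)
    m=(im[...,0]>150)&(im[...,1]>140)&(im[...,2]<110)
    nl,l,st,c=cv2.connectedComponentsWithStats(m.astype(np.uint8))
    print(n,[(st[i,4],c[i]) for i in range(1,nl)])
    for lab in("station","amber_jar","white_bottle","beaker"):
        r=ctrl.cut_out(n,lab)
        for q in r[:2]:print(lab,q["score"],q["rect"],q["pixels"].sum())
        if r: np.save(f"pics/{n}_{lab}.npy",r[0]["pixels"])
for n,(a,b,c,d) in dict(scene=(160,140,350,270),top=(160,100,360,280)).items():
    im=cv2.imread(f"pics/{n}0.png")[b:d,a:c];cv2.imwrite(f"pics/{n}_crop.png",cv2.resize(im,None,fx=4,fy=4 if n=="scene" else 3,interpolation=2) if n=="scene" else cv2.resize(im,None,fx=3,fy=3,interpolation=2))
E
```

```text
scene [(np.int32(109), array([364.68807339,  70.76146789])), (np.int32(48), array([392.77083333,  71.3125    ])), (np.int32(50), array([378.42,  74.22])), (np.int32(5), array([391.4,  77.4])), (np.int32(24), array([316.875, 175.75 ]))]
station 0.92 [176.1, 152.2, 156.1, 115.4] 8372
amber_jar 0.68 [159.8, 176.9, 28.9, 41.3] 841
amber_jar 0.54 [175.0, 154.2, 155.0, 110.8] 8436
white_bottle 0.83 [255.0, 198.6, 34.6, 65.8] 1624
beaker 0.74 [224.5, 149.1, 26.0, 29.4] 581
beaker 0.71 [178.0, 152.8, 151.0, 114.3] 8150
top [(np.int32(57), array([187.45614035, 199.56140351]))]
station 0.89 [172.2, 115.5, 160.3, 110.8] 6842
amber_jar 0.93 [320.9, 192.5, 30.7, 28.4] 585
amber_jar 0.33 [172.4, 113.2, 159.1, 114.6] 6683
white_bottle 0.82 [231.0, 110.9, 28.8, 31.0] 765
beaker 0.71 [256.1, 235.3, 32.1, 28.7] 777
```

View pics/top_crop.png

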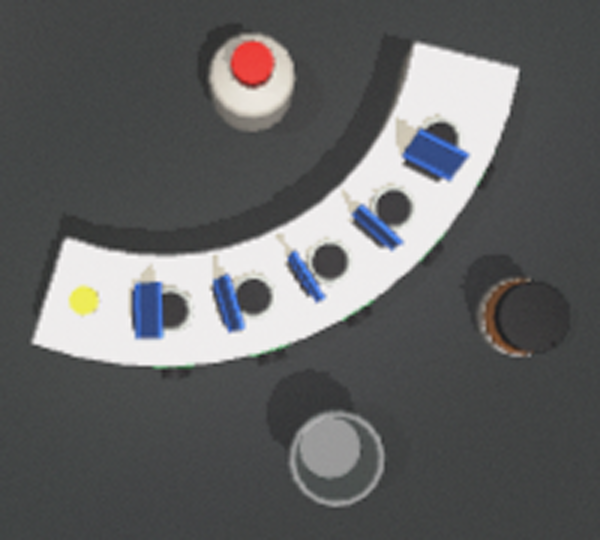

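View pics/scene_crop.png

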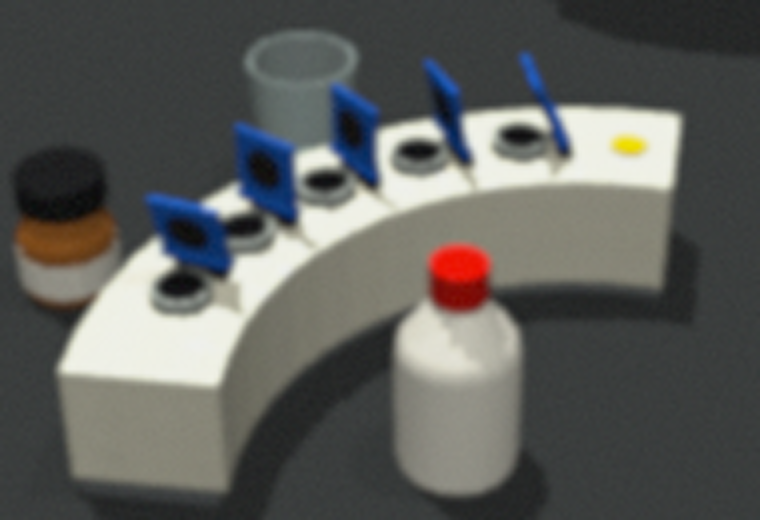

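```bash
cat > fit.py <<'E'
from h import *
from scipy.optimize import least_squares
im=np.load("pics/top0.npy"); g=im.min(2)
m=(g>130).astype(np.uint8); m|=0
st=np.load("pics/top_station.npy"); 
nl,l,s,c=cv2.connectedComponentsWithStats(m)
k=l[205:210,195:200];k=np.bincount(l[st&(l>0)]).argmax();mm=(l==k).astype(np.uint8)
cs,_=cv2.findContours(mm,cv2.RETR_EXTERNAL,cv2.CHAIN_APPROX_NONE)
ct=cs[np.argmax([cv2.contourArea(q) for q in cs])][:,0]
W=np.array([back("top",p,.06)[:2] for p in ct.astype(float)])
px=np.mean([0.7/1000]) 
dot=back("top",(187.46,199.56),.06)[:2]
dots=back("scene",(316.9,175.75),.06)[:2]
print("dot top",dot,"scene",dots,"n",len(ct))
# circle fit: centre C
C0=None
def res(p):
    r=np.hypot(W[:,0]-p[0],W[:,1]-p[1]); return np.minimum(abs(r-.2+.0005),abs(r-.14-.0005)).clip(max=.006)
best=None
from itertools import product
for a in np.linspace(-np.pi,np.pi,25):
    p0=dot+.17*np.array([np.cos(a),np.sin(a)])
    q=least_squares(res,p0,loss="soft_l1",f_scale=.001)
    if best is None or q.cost<best.cost:best=q
C=best.x;print("centre",C,best.cost,"dot radius",np.hypot(*(dot-C)),np.hypot(*(dots-C)))
r=np.hypot(*(W-C).T);print(np.median(abs(r[(abs(r-.2)<.006)]-.2)),np.median(r[abs(r-.2)<.006]),np.median(r[abs(r-.14)<.006]))
for d in(dot,dots):
    # station -x direction (well3) from centre at angle A; dot at phi=-.82: vector (-cos,+sin .82) = rotated pi-.82 in station frame
    th=np.arctan2(*(d-C)[::-1]); a=th-(np.pi-.82); x,y=C-.17*np.array([np.cos(a),np.sin(a)]);print("pose",x,y,a)
E
python3 fit.py
```

```text
dot top [0.52923774 0.14969639] scene [0.52811968 0.15152242] n 401
centre [0.69251037 0.10359657] 0.0003597608332940938 dot radius 0.1696559552742427 0.1712342999649093
0.0004310413676010816 0.19974116773688683 0.14014054909552665
pose 0.5471223921946908 0.015492442131643455 0.5448146347063565
pose 0.546379762112997 0.01672973581801429 0.5363260761363469
```

```bash
python3 - <<'E'
from h import *
pose=(0.5468,0.0160,0.541)
ph=np.array([-.82,-.54,-.27,0,.27,.54,.76])
pts=toW(arc(ph),pose)
print(np.round(pts,4)); 
for n,(a,b,c,d) in dict(scene=(160,140,350,270),top=(160,100,360,280)).items():
    im=cv2.imread(f"pics/{n}0.png")[b:d,a:c]; im=cv2.resize(im,None,fx=3,fy=3,interpolation=2)
    for z,col in((.07,(0,0,255)),(.06,(0,200,0))):
        for u in proj(n,toW(arc(ph,z=z),pose)):cv2.circle(im,tuple(int(v) for v in (u-[a,b]+.5)*3),3,col,-1)
    t=np.linspace(-.9,.9,40)
    for r in(.14,.2):
        for z in (.06,0.):
            q=((proj(n,toW(arc(t,r=r,z=z),pose))-[a,b]+.5)*3).astype(int);cv2.polylines(im,[q],False,(255,0,255),1)
    cv2.imwrite(f"pics/{n}_ov.png",im)
for lab,h in(("amber_jar",.06),("white_bottle",.095),("beaker",.065)):
    m=np.load(f"pics/top_{lab}.npy");v,u=np.nonzero(m);print(lab,back("top",(u.mean(),v.mean()),h/2)[:2])
E
```

```text
[[ 0.5291  0.1504  0.07  ]
 [ 0.5225  0.1034  0.07  ]
 [ 0.5287  0.058   0.07  ]
 [ 0.5468  0.016   0.07  ]
 [ 0.5754 -0.0197  0.07  ]
 [ 0.6125 -0.0465  0.07  ]
 [ 0.6472 -0.0603  0.07  ]]
amber_jar [ 0.51454602 -0.09787618]
white_bottle [0.64961574 0.05585589]
beaker [0.43699976 0.01168401]
```

View pics/top_ov.png

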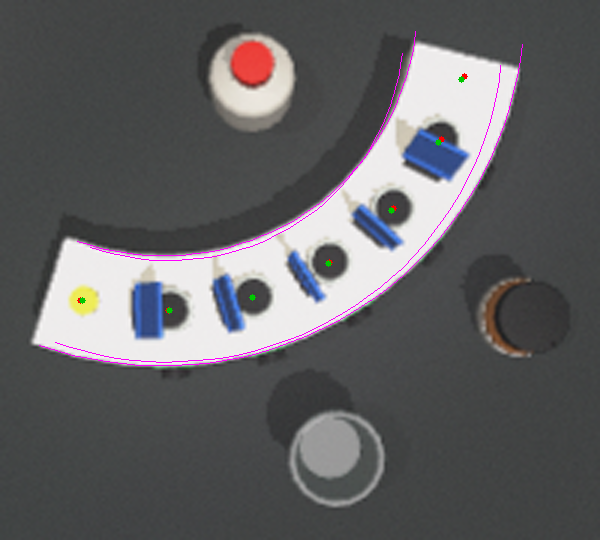

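View pics/scene_ov.png

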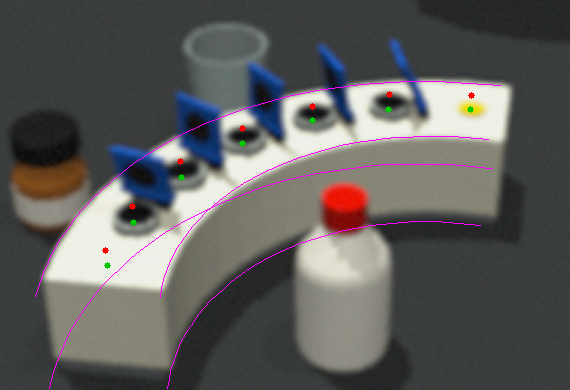

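```bash
cat >> h.py <<'E'
from scipy.spatial.transform import Rotation as Ro
POSE=(0.5468,0.0160,0.541)
def tang(phi):
    a=POSE[2]; v=np.array([np.sin(phi),-np.cos(phi)]);return np.arctan2(np.sin(a)*v[0]+np.cos(a)*v[1],np.cos(a)*v[0]-np.sin(a)*v[1])
def target(phi,tipz,off):  # R with tool z down, tool x heading tang+off
    p=toW(arc(phi),POSE);p[2]=tipz+.014
    h=tang(phi)+off; x=np.array([np.cos(h),np.sin(h),0]);z=np.array([0,0,-1.]);R=np.stack([x,np.cross(z,x),z],1);return p,R
def row(cur,tgt):
    p0,R0=cur;p,R=tgt;return np.round(Ro.from_matrix(R0.T@R).as_rotvec(),3).tolist(),np.round(R0.T@(p-p0),4).tolist()
def now():
    s=ctrl.get_state();return s,(s["position"],Ro.from_rotvec(s["tool_rot"]).as_matrix())
E
python3 - <<'E'
from h import *
s,c=now()
print(c[1].round(3),"xheading",np.arctan2(c[1][1,0],c[1][0,0]),[round(tang(f),3) for f in(-.82,0,.76)])
for off in(0,np.pi/2,-np.pi/2,np.pi):
    for z in(.16,.0725):print(off,row(c,target(-.82,z,off)))
E
```

```text
[[-0.932  0.361  0.   ]
 [ 0.361  0.932 -0.   ]
 [-0.     0.    -1.   ]] xheading 2.7717805898545924 [np.float64(-1.85), np.float64(-1.03), np.float64(-0.27)]
0 ([-0.0, 0.0, -1.662], [-0.439, -0.3186, 0.0626])
0 ([-0.0, 0.0, -1.662], [-0.4389, -0.3186, 0.1501])
1.5707963267948966 ([0.0, -0.0, 3.051], [-0.439, -0.3186, 0.0626])
1.5707963267948966 ([0.0, -0.0, 3.051], [-0.4389, -0.3186, 0.1501])
-1.5707963267948966 ([0.0, 0.0, -0.091], [-0.439, -0.3186, 0.0626])
-1.5707963267948966 ([0.0, 0.0, -0.091], [-0.4389, -0.3186, 0.1501])
3.141592653589793 ([0.0, 0.0, 1.48], [-0.439, -0.3186, 0.0626])
3.141592653589793 ([0.0, 0.0, 1.48], [-0.4389, -0.3186, 0.1501])
```

Emit:
step_arm:
  plan:
    - [[0, 0, 0.1], [-0.03, -0.022, 0], 255]
    - [[0, 0, 0.2], [-0.07, -0.051, 0], 255]
    - [[0, 0, 0.33], [-0.11, -0.08, 0], 255]
    - [[0, 0, 0.48], [-0.155, -0.1125, 0], 255]
    - [[0, 0, 0.63], [-0.2, -0.145, 0], 255]
    - [[0, 0, 0.78], [-0.245, -0.178, 0], 255]
    - [[0, 0, 0.92], [-0.285, -0.207, 0], 255]
    - [[0, 0, 1.02], [-0.315, -0.2286, 0.0], 255]
    - [[0, 0, 1.08], [-0.33, -0.2395, 0.0], 255]
    - [[0, 0, 1.08], [-0.33, -0.2395, 0.0], 255]
  squeeze: 5

```text
time: 1.75
position: [0.4564, 0.2634, 0.2366]
tool_rot: [-2.084, -2.351, -0.0]
ft_force: [-0.3, -0.1, 0.1]
grip_width: 0.019
```

```bash
python3 - <<'E'
from h import *
s,c=now();print(s["time"],s["position"],s["grip_width"],s["ft_force"],s["joint_positions"].round(2) if hasattr(s["joint_positions"],"round") else s["joint_positions"])
for z in(.16,.0725):print(row(c,target(-.82,z,np.pi)))
E
```

```text
1.75 [0.45640079 0.26337199 0.23658386] 0.0192752819125473 [-0.25326755 -0.11703614  0.07692441] [-0.83  0.06  0.27  1.76 -0.02  1.32 -0.44]
([-0.0, -0.0, 0.399], [-0.1209, 0.0586, 0.0625])
([-0.0, -0.0, 0.399], [-0.121, 0.0586, 0.15])
```

Emit:
step_arm:
  plan:
    - [[0, 0, 0.08], [-0.025, 0.012, 0], 255]
    - [[0, 0, 0.18], [-0.06, 0.029, 0.005], 255]
    - [[0, 0, 0.28], [-0.095, 0.046, 0.02], 255]
    - [[0, 0, 0.36], [-0.115, 0.056, 0.05], 255]
    - [[0, 0, 0.399], [-0.121, 0.0586, 0.085], 255]
    - [[0, 0, 0.399], [-0.121, 0.0586, 0.11], 255]
    - [[0, 0, 0.399], [-0.121, 0.0586, 0.125], 255]
    - [[0, 0, 0.399], [-0.121, 0.0586, 0.13], 255]
    - [[0, 0, 0.399], [-0.121, 0.0586, 0.13], 255]
    - [[0, 0, 0.399], [-0.121, 0.0586, 0.13], 255]

```text
time: 3.0
position: [0.5296, 0.1509, 0.1076]
tool_rot: [2.507, 1.892, 0.003]
ft_force: [-0.8, -0.0, 0.3]
grip_width: 0.006
```

```bash
python3 - <<'E'
from h import *
for n,(a,b,c,d) in dict(scene=(160,90,350,270),top=(160,100,360,280)).items():
    im=ctrl.get_image(n)[b:d,a:c,::-1];cv2.imwrite(f"pics/{n}1.png",cv2.resize(im,None,fx=3,fy=3,interpolation=2))
s,c=now();print(s["time"],s["position"],s["ft_force"])
print(row(c,target(-.82,.0725,np.pi)))
for i in range(10): print(row(c,target(-.82+.03*(i+1),.0725,np.pi)))
E
```

```text
3.1 [0.52943871 0.15071529 0.10746655] [-0.14544856  0.4636576   0.23707219]
([0.001, -0.001, 0.001], [-0.0005, -0.0003, 0.021])
([0.001, -0.001, -0.029], [-0.0056, -0.0002, 0.021])
([0.001, -0.001, -0.059], [-0.0106, 0.0, 0.021])
([0.001, -0.001, -0.089], [-0.0157, 0.0004, 0.0209])
([0.001, -0.001, -0.119], [-0.0208, 0.0009, 0.0209])
([0.001, -0.001, -0.149], [-0.0259, 0.0016, 0.0209])
([0.001, -0.001, -0.179], [-0.0309, 0.0025, 0.0209])
([0.001, -0.001, -0.209], [-0.0359, 0.0034, 0.0209])
([0.001, -0.001, -0.239], [-0.0409, 0.0046, 0.0209])
([0.001, -0.001, -0.269], [-0.0458, 0.0059, 0.0209])
([0.001, -0.001, -0.299], [-0.0507, 0.0073, 0.0209])
```

View pics/scene1.png

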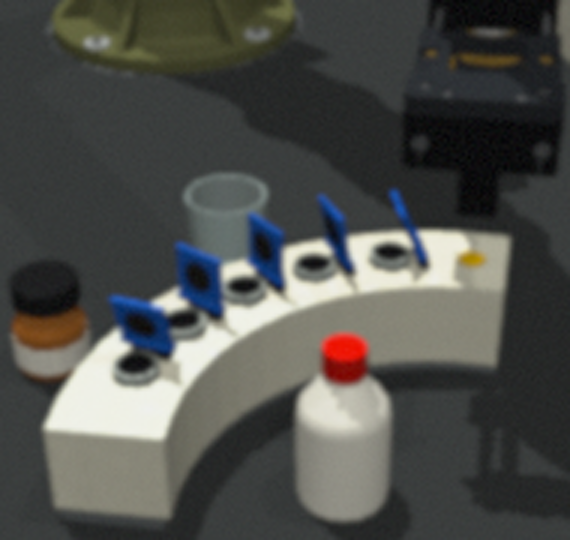

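View pics/top1.png

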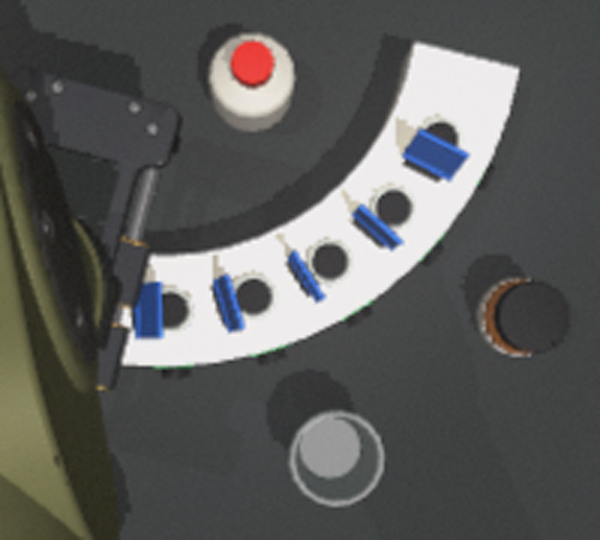

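The scene crop shows the closed fingertips directly above the dot, at (475,213) over (470,260), and the lids untouched. Lowering to about 73 mm and beginning the stroke.

Emit:
step_arm:
  plan:
    - [[0, 0, 0], [-0.0005, 0, 0.012], 255]
    - [[0, 0, 0], [-0.0005, 0, 0.0205], 255]
    - [[0, 0, -0.029], [-0.0056, -0.0002, 0.0205], 255]
    - [[0, 0, -0.059], [-0.0106, 0, 0.0205], 255]
    - [[0, 0, -0.089], [-0.0157, 0.0004, 0.0205], 255]
    - [[0, 0, -0.119], [-0.0208, 0.0009, 0.0205], 255]
    - [[0, 0, -0.149], [-0.0259, 0.0016, 0.0205], 255]
    - [[0, 0, -0.179], [-0.0309, 0.0025, 0.0205], 255]
    - [[0, 0, -0.179], [-0.0309, 0.0025, 0.0205], 255]
    - [[0, 0, -0.179], [-0.0309, 0.0025, 0.0205], 255]

```text
time: 4.35
position: [0.5229, 0.1195, 0.0862]
tool_rot: [2.329, 2.108, -0.0]
ft_force: [-0.4, 0.7, 0.9]
grip_width: 0.006
```

```bash
python3 - <<'E'
from h import *
im=ctrl.get_image("scene")[90:270,160:350,::-1];cv2.imwrite(f"pics/scene2.png",cv2.resize(im,None,fx=3,fy=3,interpolation=2))
s,c=now();print(s["time"],s["position"],s["ft_force"])
print(row(c,target(-.64,.0725,np.pi)))
for i in range(10): print(row(c,target(-.64+.03*(i+1),.0725,np.pi)))
E
```

```text
4.4 [0.52289239 0.1196115  0.08612968] [ 0.35083578 -1.2124031   1.05682733]
([0.0, 0.0, -0.0], [0.0008, 0.0004, -0.0004])
([0.0, 0.0, -0.03], [-0.0043, 0.0005, -0.0004])
([0.0, 0.0, -0.06], [-0.0094, 0.0007, -0.0004])
([0.0, 0.0, -0.09], [-0.0145, 0.0011, -0.0004])
([0.0, 0.0, -0.12], [-0.0196, 0.0016, -0.0004])
([0.0, 0.0, -0.15], [-0.0246, 0.0023, -0.0004])
([0.0, 0.001, -0.18], [-0.0297, 0.0031, -0.0004])
([0.0, 0.001, -0.21], [-0.0347, 0.0041, -0.0004])
([0.0, 0.001, -0.24], [-0.0396, 0.0053, -0.0004])
([0.0, 0.001, -0.27], [-0.0446, 0.0066, -0.0003])
([0.0, 0.001, -0.3], [-0.0495, 0.008, -0.0003])
```

View pics/scene2.png

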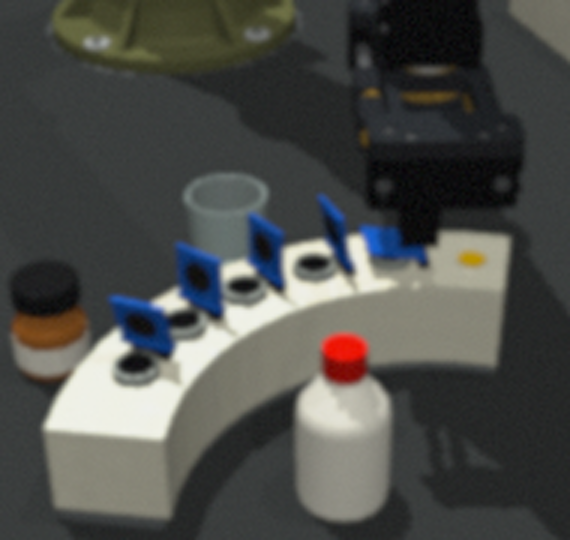

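The scene crop shows lid 1 folded nearly flat under the fingertip at (400,245), with lids 2–5 untouched. Continuing.

Emit:
step_arm:
  plan:
    - [[0, 0, -0.03], [-0.0051, 0.0001, 0], 255]
    - [[0, 0, -0.06], [-0.0102, 0.0003, 0], 255]
    - [[0, 0, -0.09], [-0.0153, 0.0007, 0], 255]
    - [[0, 0, -0.12], [-0.0204, 0.0012, 0], 255]
    - [[0, 0, -0.15], [-0.0254, 0.0019, 0], 255]
    - [[0, 0, -0.18], [-0.0305, 0.0027, 0], 255]
    - [[0, 0, -0.21], [-0.0355, 0.0037, 0], 255]
    - [[0, 0, -0.21], [-0.0355, 0.0037, 0], 255]
    - [[0, 0, -0.24], [-0.0404, 0.0049, 0], 255]
    - [[0, 0, -0.24], [-0.0404, 0.0049, 0], 255]

```text
time: 5.65
position: [0.5236, 0.0799, 0.0861]
tool_rot: [-2.06, -2.372, -0.0]
ft_force: [-0.7, 1.1, 0.5]
grip_width: 0.004
```

```bash
python3 - <<'E'
from h import *
im=ctrl.get_image("scene")[90:270,160:350,::-1];cv2.imwrite(f"pics/scene3.png",cv2.resize(im,None,fx=3,fy=3,interpolation=2))
s,c=now();print(s["time"],s["position"],s["ft_force"])
print(row(c,target(-.40,.0725,np.pi)))
E
```

```text
5.7 [0.52367138 0.0796473  0.08610262] [-0.31575513  1.16294375  0.62120954]
([0.0, 0.0, -0.001], [-0.0001, 0.0005, -0.0004])
```

View pics/scene3.png

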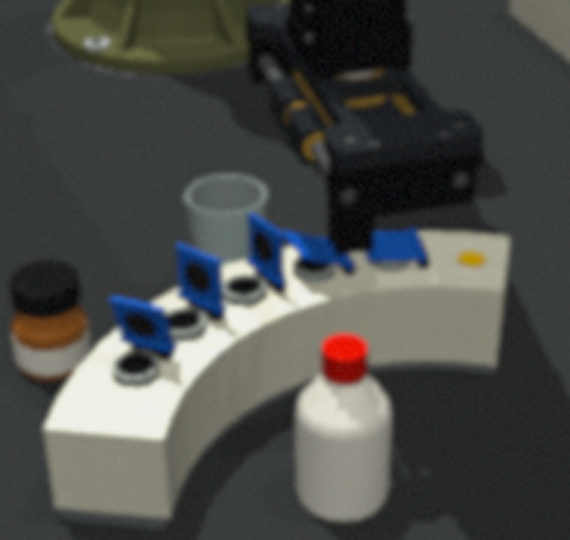

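```bash
python3 - <<'E'
from h import *
im=cv2.imread("pics/scene3.png")
im=cv2.resize(im[200:300,300:480],None,fx=4,fy=4,interpolation=2)
def lid(phi,th):
    P=toW(arc(phi),POSE);t=tang(phi);f=np.array([np.cos(t),np.sin(t),0]);l=np.array([-np.sin(t),np.cos(t),0]);H=P-.016*f;H[2]=.0685
    d=np.cos(th)*f+np.sin(th)*np.array([0,0,1]);n=np.cos(th)*np.array([0,0,1])-np.sin(th)*f
    return np.array([H+.0015*n+a*l+b*d for a,b in((.015,0),(.015,.032),(-.015,.032),(-.015,0))])
for th,col in((0,(0,255,0)),(.2,(0,0,255)),(.4,(0,255,255))):
    q=(((proj("scene",lid(-.54,th))-[160,90]+.5)*3-[300,200])*4).astype(int);cv2.polylines(im,[q],True,col,1)
cv2.imwrite("pics/l1.png",im)
E
```

```text
(no output)
```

View pics/l1.png

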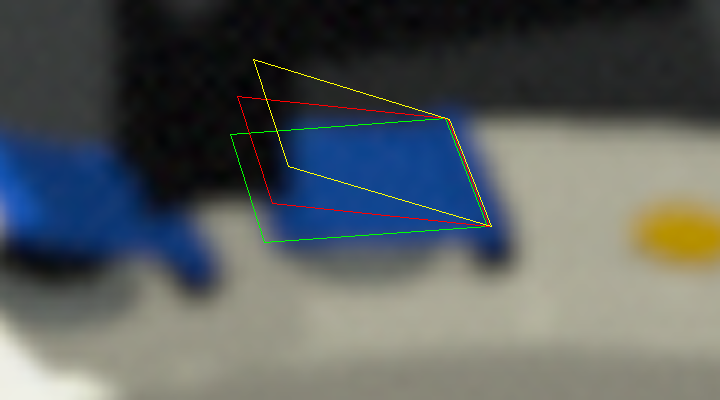

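Lid 1 matches the 0 rad outline (green), with its edge line at (270,240). Continuing to lid 3.

Emit:
step_arm:
  plan:
    - [[0, 0, -0.03], [-0.0051, 0.0001, 0], 255]
    - [[0, 0, -0.06], [-0.0102, 0.0003, 0], 255]
    - [[0, 0, -0.09], [-0.0153, 0.0007, 0], 255]
    - [[0, 0, -0.12], [-0.0204, 0.0012, 0], 255]
    - [[0, 0, -0.15], [-0.0254, 0.0019, 0], 255]
    - [[0, 0, -0.18], [-0.0305, 0.0027, 0], 255]
    - [[0, 0, -0.21], [-0.0355, 0.0037, 0], 255]
    - [[0, 0, -0.24], [-0.0404, 0.0049, 0], 255]
    - [[0, 0, -0.27], [-0.0454, 0.0062, 0], 255]
    - [[0, 0, -0.27], [-0.0454, 0.0062, 0], 255]

```text
time: 6.95
position: [0.5361, 0.0351, 0.086]
tool_rot: [-1.723, -2.627, 0.001]
ft_force: [-1.3, 2.2, 1.1]
grip_width: 0.008
```

```bash
python3 - <<'E'
from h import *
im=ctrl.get_image("scene")[90:270,160:350,::-1];cv2.imwrite(f"pics/scene4.png",cv2.resize(im,None,fx=3,fy=3,interpolation=2))
s,c=now();print(s["time"],s["position"],s["ft_force"])
print(row(c,target(-.13,.0725,np.pi)))
E
```

```text
7.0 [0.53614163 0.03502388 0.08601063] [0.12038455 0.88345074 0.97187258]
([-0.0, 0.001, -0.001], [0.0003, 0.0007, -0.0005])
```

View pics/scene4.png

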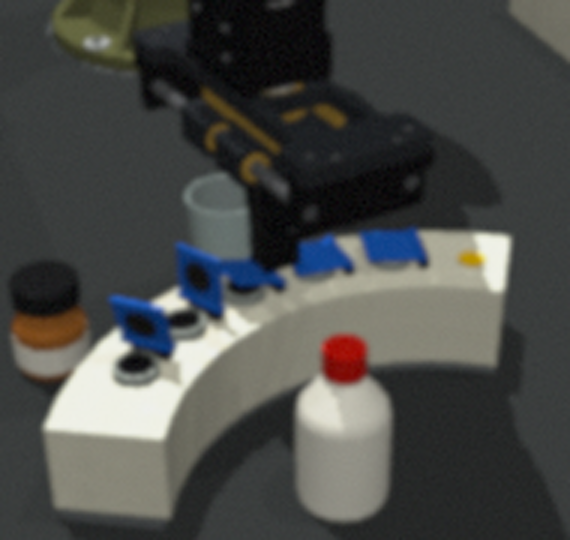

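Lids 1 and 2 are flat at (395,247) and (322,258), and lid 3 is half down at (250,275). Continuing.

Emit:
step_arm:
  plan:
    - [[0, 0, -0.03], [-0.0051, 0.0002, 0], 255]
    - [[0, 0, -0.06], [-0.0102, 0.0004, 0], 255]
    - [[0, 0, -0.09], [-0.0153, 0.0009, 0], 255]
    - [[0, 0, -0.12], [-0.0204, 0.0014, 0], 255]
    - [[0, 0, -0.15], [-0.0254, 0.0021, 0], 255]
    - [[0, 0, -0.18], [-0.0305, 0.003, 0], 255]
    - [[0, 0, -0.21], [-0.0355, 0.004, 0], 255]
    - [[0, 0, -0.24], [-0.0404, 0.0052, 0], 255]
    - [[0, 0, -0.27], [-0.0454, 0.0065, 0], 255]
    - [[0, 0, -0.27], [-0.0454, 0.0065, 0], 255]

```text
time: 8.25
position: [0.5601, -0.004, 0.0859]
tool_rot: [-1.353, -2.835, 0.001]
ft_force: [-1.3, 1.4, 0.6]
grip_width: 0.005
```

```bash
python3 - <<'E'
from h import *
im=ctrl.get_image("scene")[90:270,160:350,::-1];cv2.imwrite(f"pics/scene5.png",cv2.resize(im,None,fx=3,fy=3,interpolation=2))
s,c=now();print(s["time"],s["position"],s["ft_force"])
print(row(c,target(.14,.0725,np.pi)))
E
```

```text
8.3 [ 0.56016903 -0.00407779  0.08596092] [-0.87275622  0.98658298  1.45413   ]
([-0.001, 0.0, -0.001], [0.0003, 0.0006, -0.0005])
```

View pics/scene5.png

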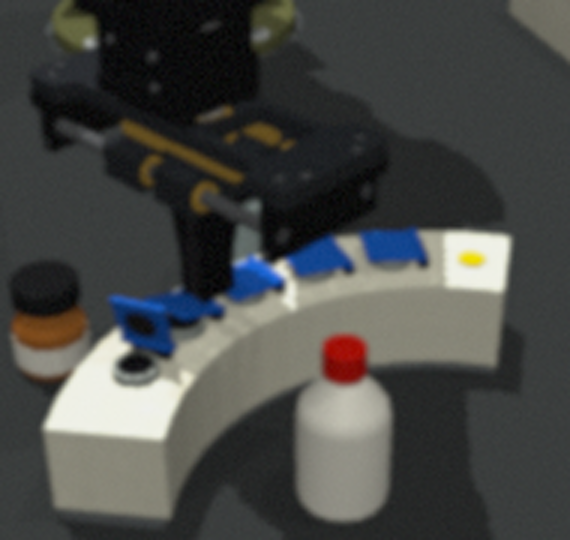

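Lid 3 is flat at (252,280) and lid 4 is half down at (185,305). Continuing.

Emit:
step_arm:
  plan:
    - [[0, 0, -0.03], [-0.0051, 0.0002, 0], 255]
    - [[0, 0, -0.06], [-0.0102, 0.0004, 0], 255]
    - [[0, 0, -0.09], [-0.0153, 0.0009, 0], 255]
    - [[0, 0, -0.12], [-0.0204, 0.0014, 0], 255]
    - [[0, 0, -0.15], [-0.0254, 0.0021, 0], 255]
    - [[0, 0, -0.18], [-0.0305, 0.003, 0], 255]
    - [[0, 0, -0.21], [-0.0355, 0.004, 0], 255]
    - [[0, 0, -0.24], [-0.0404, 0.0052, 0], 255]
    - [[0, 0, -0.27], [-0.0454, 0.0065, 0], 255]
    - [[0, 0, -0.27], [-0.0454, 0.0065, 0], 255]

```text
time: 9.55
position: [0.5938, -0.0347, 0.0858]
tool_rot: [-0.957, -2.992, -0.0]
ft_force: [-1.6, 0.7, 0.2]
grip_width: 0.007
```

```bash
python3 - <<'E'
from h import *
im=ctrl.get_image("scene")[90:270,160:350,::-1];cv2.imwrite(f"pics/scene6.png",cv2.resize(im,None,fx=3,fy=3,interpolation=2))
s,c=now();print(s["time"],s["position"],s["ft_force"],np.round(s["joint_positions"],2))
print(row(c,target(.41,.0725,np.pi)))
E
```

```text
9.6 [ 0.5941294  -0.03492011  0.08601697] [-0.97943487  1.56723399  1.33845705] [-0.28  0.33  0.35  1.78 -0.13  1.06  1.07]
([0.0, 0.0, 0.0], [0.0003, -0.0001, -0.0005])
```

View pics/scene6.png

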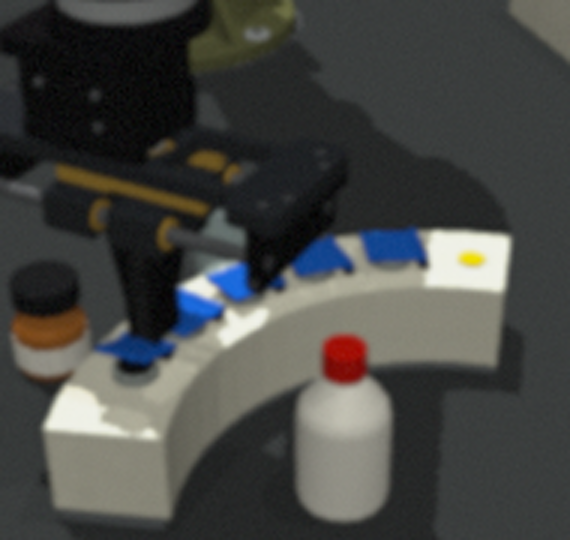

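Lid 5 is now half down at (138,348). Running on past it.

Emit:
step_arm:
  plan:
    - [[0, 0, -0.03], [-0.0051, 0.0001, 0], 255]
    - [[0, 0, -0.06], [-0.0102, 0.0003, 0], 255]
    - [[0, 0, -0.09], [-0.0153, 0.0007, 0], 255]
    - [[0, 0, -0.12], [-0.0204, 0.0012, 0], 255]
    - [[0, 0, -0.15], [-0.0254, 0.0019, 0], 255]
    - [[0, 0, -0.18], [-0.0305, 0.0027, 0], 255]
    - [[0, 0, -0.21], [-0.0355, 0.0037, 0], 255]
    - [[0, 0, -0.24], [-0.0404, 0.0049, 0], 255]
    - [[0, 0, -0.27], [-0.0454, 0.0062, 0], 255]
    - [[0, 0, -0.3], [-0.0503, 0.0076, 0], 255]

```text
time: 10.85
position: [0.6397, -0.0581, 0.0861]
tool_rot: [0.497, 3.102, 0.0]
ft_force: [-0.8, -0.4, -0.2]
grip_width: 0.007
```

Emit:
step_arm:
  plan:
    - [[0, 0, -0.02], [-0.0034, 0.0001, 0], 255]
    - [[0, 0, -0.04], [-0.0068, 0.0002, 0], 255]
    - [[0, 0, -0.04], [-0.0068, 0.0002, -0.01], 255]
    - [[0, 0, -0.04], [-0.0068, 0.0002, -0.03], 255]
    - [[0, 0, -0.04], [-0.0068, 0.0002, -0.06], 255]
    - [[0, 0, -0.04], [-0.0068, 0.0002, -0.1], 255]
    - [[0, 0, -0.04], [-0.0068, 0.0002, -0.14], 255]
    - [[0, 0, -0.04], [-0.0068, 0.0002, -0.17], 255]
    - [[0, 0, -0.04], [-0.0068, 0.0002, -0.18], 255]
    - [[0, 0, -0.04], [-0.0068, 0.0002, -0.18], 255]

```text
time: 12.1
position: [0.6459, -0.0599, 0.2669]
tool_rot: [0.438, 3.109, 0.001]
ft_force: [-0.3, -0.1, 0.1]
grip_width: 0.009
```

```bash
python3 - <<'E'
from h import *
s,c=now();print(s["time"],s["position"],s["ft_force"])
for n in("scene","top"):
    im=ctrl.get_image(n);cv2.imwrite(f"pics/{n}7full.png",im[:,:,::-1])
    for lab in("amber_jar","white_bottle","beaker"):
        r=ctrl.cut_out(n,lab)
        if r:
            o=np.load(f"pics/{n}_{lab}.npy");print(n,lab,r[0]["score"],np.argwhere(r[0]["pixels"]).mean(0).round(1),np.argwhere(o).mean(0).round(1))
    if n=="scene":
        a,b=160,90;im=cv2.resize(im[90:270,160:350,::-1],None,fx=3.0,fy=3.0,interpolation=2)
        def lid(phi,th):
            P=toW(arc(phi),POSE);t=tang(phi);f=np.array([np.cos(t),np.sin(t),0]);l=np.array([-np.sin(t),np.cos(t),0]);H=P-.016*f;H[2]=.0685
            d=np.cos(th)*f+np.sin(th)*np.array([0,0,1]);m=np.cos(th)*np.array([0,0,1])-np.sin(th)*f
            return np.array([H+.0015*m+q*l+w*d for q,w in((.015,0),(.015,.032),(-.015,.032),(-.015,0))])
        for phi in(-.54,-.27,0,.27,.54):
            for th,col in((0,(0,255,0)),(.2,(0,0,255))):
                cv2.polylines(im,[((proj(n,lid(phi,th))-[a,b]+.5)*3).astype(int)],True,col,1)
        im=cv2.resize(im[190:400,80:450],None,fx=2.1,fy=2.1,interpolation=2)
        cv2.imwrite("pics/l7.png",im)
E
```

```text
12.1 [ 0.64592608 -0.05990151  0.26693345] [-0.2613317  -0.13860437  0.05033908]
scene amber_jar 0.59 [195.8 175.5] [196.2 175.3]
scene white_bottle 0.85 [234.5 273.3] [234.5 273.1]
scene beaker 0.7 [162.7 234.2] [161.1 233.7]
top amber_jar 0.61 [205.6 333.6] [205.3 334.1]
top white_bottle 0.74 [127.  243.9] [126.9 243.5]
top beaker 0.64 [252.7 271.8] [252.3 271.9]
```

View pics/l7.png

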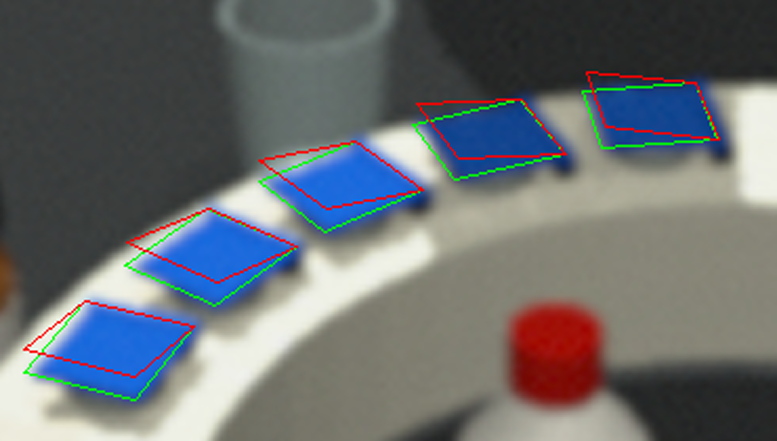

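View pics/scene7full.png

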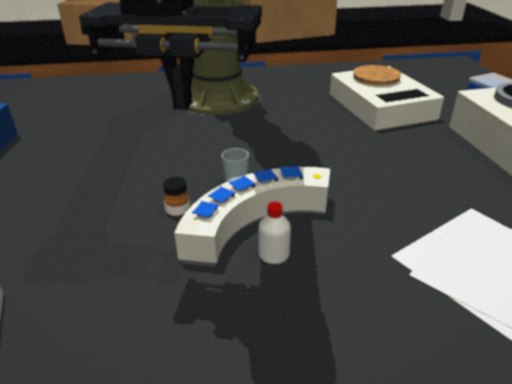

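All five lids, from (205,210) to (291,172), match the flat outlines, and the jar, bottle and beaker have not moved. The gripper is clear above the station, so I'm handing in.

```bash
python3 -c "
from bench import ctrl
print(ctrl.close_job())"
```

```text
the job is handed in; nothing more can be done
None
```

All five lids are folded shut, and the job is handed in; no verdict was reported.

- **Stroke:** I found the station's pose from both cameras, which agreed on the yellow dot to about 2 mm. Then I ran the closed fingertips along the arc from the dot, about 72 mm above the bench. Lids 1 to 5 went down one after another, and I finished by lifting clear. The run took about 12 s of the 48 s allowed.
- **Forces:** The wrist force readings at the end of each move, and the state readings between moves, stayed under 3 N. I did not log the force continuously during the stroke.
- **Last checks:**
  - All five lids match the outline of a shut lid in the scene picture, within the 1–2 mm pose error.
  - The jar, bottle and beaker appear within about 2 pixels of where they started in both views.
  - The gripper was about 18 cm above its stroke height, with no contact force.
- **Disagreements:** No check failed. The lids sit about 1 mm off my fitted station pose in the picture, which is within the calibration's 2 mm.

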